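Spread washed bottle caps in the drying tray and clip on the temperature logger

ROBOT

A 6-joint arm with a two-finger parallel gripper is mounted at the origin on the work surface. World frame = base frame: x ahead of the robot, y to its left, z up, the work surface at z = 0. Lengths are in m, angles in rad, forces in N, time in s.
With the tool pointing down it reaches from about 0.3 to 0.875 m from the base axis. Payload 6.4 kg.
Tool frame: the origin (TCP) lies midway between the tips of the shut fingers; the grasp point (between the pads) lies 19 mm behind it; z points along the fingers, y is the line along which they close (so a half turn about z gives the same grasp; the last joint's range is limited). The gripper opens to 85 mm and grips with 20 to 120 N. Pads are 22 mm wide; open, the fingers measure 114 mm over their backs; the gripper's body (76 mm by 85 mm) begins 54 mm behind the grasp point. The pads swing forward as they close: fully open they stand 13 mm farther back than shut.
Start: joints at [-1.506, 0.181, 1.607, -0, 1.354, -0.206], TCP at [0.154, -0.554, 0.195] pointing down, gripper open.
Joint ranges: [-2.99, 2.99], [-0.89, 2.07], [0.3, 2.58], [-1.14, 4.28], [0, 2.63], [-3.12, 3.12]. Speed limits (rad/s): [2.57, 2.57, 3.01, 3.14, 3.14, 3.14].

INTERFACE

Orientations are given as a unit quaternion [w, x, y, z].
In Python, from bench import * gives the robot as it stands.
- The arm moves only by the tool play_rows, never from a script. Its argument "plan" is a list of rows, each a list of 3 entries, a list of its own where there are three numbers: the finger opening in mm, from 0 to 85.4, then the shift along the tool's x, y, z normalised to -1 to 1, where 1 is 40 cm, then the turn about the tool's z normalised to -1 to 1, where 1 is pi rad. A call has 1 to 10 rows; each row is the pose to reach, as a shift and turn from the pose commanded when the call began, along the tool's axes at that moment, turning the shorter way round; what a row does not reach only later rows make up. A row lasts 1/10 s, in which the tool goes at most 50 mm and 8.59 degrees, less where a joint would pass 70% of its speed; a pose out of reach is approached as far as the arm can. A call with a number of a shift or a turn outside -1 to 1 is refused whole. A call with a gripper value outside its range is refused whole. The fingers move at their own pace and stop on an object; the grip force is fixed at half the most. Time passes only in rows, so rows that repeat a pose let the fingers close. It gives the time, the measured TCP pose, the force, the opening and the grip force at its end, in the units of the state.
- get_obs(): the state, without advancing time (a new reading comes with each control period).
- camera(name): name is "side" or "top"; returns a dict with "image" (480x640x3 uint8, red, green, blue), "range_z" (480x640 float32, m along the optical axis (not along the pixel's ray), 0 where there is no reading), "intrinsics" (3x3 intrinsics, pixels), "rvec" (rotation vector, rad) and "tvec" (3), from world to camera coordinates, as OpenCV has them. Camera axes: x right, y down, z forward; pixel columns grow to the right and rows downward; lengths in m; the calibration is good to about 2 mm. A picture is of the moment at which its call begins.
- hand_in(): hands the job in; it is judged then, once.
Trained networks look in a picture, given as the dict that the camera call returned (one of the last four; its "shot" number tells which), for a name from the list of things; names that differ only in an ending like _2 or _b are one class to them, and where a whole thing is asked for, a point or a joint stands for the part that bears it (a point fixed in the world has none). Each returns a list of dicts, best first, with "conf" (0 to 1); they miss things now and then, are a little off and sometimes report something else, mostly with a low value. They report only what shows in the picture. A call takes as long as a camera call.
- search_frame(picture, label): "rect" ([centre column, centre row, width, height] in pixels, round what is visible of it).
- masks_of(picture, label): "mask" (480x640 bool, what is visible of it) and "rect" ([centre column, centre row, width, height] in pixels, round what is visible of it).
The state is a dict: "time_s": time; "q": joint angles; "dq": joint speeds; "joint_efforts": joint torques, N m; "eef_pos": TCP position; "eef_rot": TCP orientation; "wrist_force": force on the tool from outside, world axes, zero at the start; "torque": the same for the moment, N m; "opening": opening from 0.0 (shut) to 1.0 (fully open); "grasp_force": force on a finger pad.
Only numpy, scipy, OpenCV 4.12 (cv2) and the standard library are available. Lean on these libraries where they do the work, as an engineer would, in place of code of your own. Each camera call takes 0.05 s, during which the arm holds its last target. There are 200 camera calls.

TASK

The six washed blue bottle caps lie in a heap in the metal drying tray: spread them over its floor in one even layer, each lying flat with at least 10 mm clear to every other cap and none of the tray's four quarters left without a cap. Move the orange temperature-logger clip from the bin onto the tray's long rim on the robot's side, at a spot where no cap is in its way, pushed well down over the edge so that it stands upright and grips squarely. Leave the tube rack, the amber bottle and the tip box where they stand.

Things in the scene. Friction and masses are not known exactly. Their poses are not given: they have to be found in the camera images.
- cap1: One of six equal blue bottle screw caps: a closed disc 64 mm in diameter, 26 mm tall, about 45 g, ribbed sides, crown up. Origin at its centre at mid-height, z its axis; it is 17 mm above the bench on the tray floor, 43 mm on top of other caps. Smooth: slides easily when pushed, or dragged by fingertips pressing 10 to 15 N on its crown. At first four lie packed on the floor, two on top of them.
- cap2: One of six equal blue bottle screw caps: a closed disc 64 mm in diameter, 26 mm tall, about 45 g, ribbed sides, crown up. Origin at its centre at mid-height, z its axis; it is 17 mm above the bench on the tray floor, 43 mm on top of other caps. Smooth: slides easily when pushed, or dragged by fingertips pressing 10 to 15 N on its crown. At first four lie packed on the floor, two on top of them.
- cap3: One of six equal blue bottle screw caps: a closed disc 64 mm in diameter, 26 mm tall, about 45 g, ribbed sides, crown up. Origin at its centre at mid-height, z its axis; it is 17 mm above the bench on the tray floor, 43 mm on top of other caps. Smooth: slides easily when pushed, or dragged by fingertips pressing 10 to 15 N on its crown. At first four lie packed on the floor, two on top of them.
- cap4: One of six equal blue bottle screw caps: a closed disc 64 mm in diameter, 26 mm tall, about 45 g, ribbed sides, crown up. Origin at its centre at mid-height, z its axis; it is 17 mm above the bench on the tray floor, 43 mm on top of other caps. Smooth: slides easily when pushed, or dragged by fingertips pressing 10 to 15 N on its crown. At first four lie packed on the floor, two on top of them.
- cap5: One of six equal blue bottle screw caps: a closed disc 64 mm in diameter, 26 mm tall, about 45 g, ribbed sides, crown up. Origin at its centre at mid-height, z its axis; it is 17 mm above the bench on the tray floor, 43 mm on top of other caps. Smooth: slides easily when pushed, or dragged by fingertips pressing 10 to 15 N on its crown. At first four lie packed on the floor, two on top of them.
- cap6: One of six equal blue bottle screw caps: a closed disc 64 mm in diameter, 26 mm tall, about 45 g, ribbed sides, crown up. Origin at its centre at mid-height, z its axis; it is 17 mm above the bench on the tray floor, 43 mm on top of other caps. Smooth: slides easily when pushed, or dragged by fingertips pressing 10 to 15 N on its crown. At first four lie packed on the floor, two on top of them.
- tray: Metal drying tray with perforated floor, fixed. Origin on the bench under its middle, z up; inner floor 225 mm along its x, 325 mm along its y, 4 mm above the bench; upright walls 4 mm thick, rim 40 mm above the bench. Its x and y centre lines divide it into quarters. A bar handle stands out 20 mm at each short end.
- tray_rim (a point): Middle of the top edge of the tray's long wall on the robot's side (its -x wall), midway through the 4 mm thickness, 40 mm above the bench. The wall runs 162 mm either way along the tray's y. Axes as the tray's.
- bin: Open metal box for spare parts, 140 mm (x) by 100 mm (y), 62 mm tall, walls 4 mm, fixed. Origin on the bench under its middle. The clip is parked on its -x wall.
- clip: Orange sprung clip like a big clothes peg, 82 mm tall, 24 mm wide along its y, 70 g. Origin on the hinge pin, z up along the handles, jaws down; opens along x. Jaw pads are its lowest 14 mm, down to 38 mm below the pin. Parked upright, pin 20 mm above the bin's rim. A white logger block sits outside the -x lever, up to 25 mm from the mid-plane, 14 to 36 mm below the pin.
- clip_grip (a point): Point on the clip's mid-plane between the handles, 28 mm above the hinge pin: squeeze here along the clip's x. Handles are 24 mm wide, reach from 2 to 44 mm above the pin, and are about 50 mm apart over their outsides at the top at rest; squeezed to 32 mm (8 to 12 N) their outer faces are parallel. Moves with the -x lever, which turns 0.22 rad when squeezed.
- clip_jaw (a joint): Opening of the clip's two levers, rad: 0 when biting a 4 mm wall, -0.05 shut on nothing, 0.44 at the open stop (20 mm between the jaw tips). A spring drives it shut: 0.16 N m at 0, 0.31 N m at the stop.
- rack: Green test-tube rack with capped tubes, 190 x 75 mm, 88 mm tall, loose, bystander. Origin on the bench under its middle.
- reagent: Amber reagent bottle, 70 mm in diameter, 130 mm tall, loose, bystander. Origin under its middle.
- tipbox: Pipette-tip box with yellow lid, 87 x 122 mm, 61 mm tall, loose, bystander. Origin on the bench under its middle.

How it is judged:
At the end, for the whole second after the job is handed in: Caps flat (0.12 rad) on the tray floor, at rest, centres 74 mm or more apart, a centre in every quarter. Clip released, biting the robot-side long rim: within 10 mm of the wall's mid-plane, 155 mm of its middle, pin less than 28 mm above the rim, upright and square within 0.25 rad (angle between the z axis of each of cap1, cap2, cap3, cap4, cap5, cap6 and the z axis of tray, either way round below 0.12 rad and z of cap1 in the frame of tray between 0.0152 and 0.02 m and linear speed of each of cap1, cap2, cap3, cap4, cap5, cap6, clip below 0.01 m/s and z of cap2 in the frame of tray between 0.0152 and 0.02 m and z of cap3 in the frame of tray between 0.0152 and 0.02 m and z of cap4 in the frame of tray between 0.0152 and 0.02 m and z of cap5 in the frame of tray between 0.0152 and 0.02 m and z of cap6 in the frame of tray between 0.0152 and 0.02 m and horizontal distance between each of cap2, cap3, cap4, cap5, cap6 and cap1 above 0.074 m and horizontal distance between each of cap3, cap4, cap5, cap6 and cap2 above 0.074 m and horizontal distance between each of cap4, cap5, cap6 and cap3 above 0.074 m and horizontal distance between each of cap5, cap6 and cap4 above 0.074 m and horizontal distance between cap6 and cap5 above 0.074 m and ((x of cap1 in the frame of tray below 0 m and y of cap1 in the frame of tray below 0 m) or (x of cap2 in the frame of tray below 0 m and y of cap2 in the frame of tray below 0 m) or (x of cap3 in the frame of tray below 0 m and y of cap3 in the frame of tray below 0 m) or (x of cap4 in the frame of tray below 0 m and y of cap4 in the frame of tray below 0 m) or (x of cap5 in the frame of tray below 0 m and y of cap5 in the frame of tray below 0 m) or (x of cap6 in the frame of tray below 0 m and y of cap6 in the frame of tray below 0 m)) and ((x of cap1 in the frame of tray below 0 m and y of cap1 in the frame of tray above 0 m) or (x of cap2 in the frame of tray below 0 m and y of cap2 in the frame of tray above 0 m) or (x of cap3 in the frame of tray below 0 m and y of cap3 in the frame of tray above 0 m) or (x of cap4 in the frame of tray below 0 m and y of cap4 in the frame of tray above 0 m) or (x of cap5 in the frame of tray below 0 m and y of cap5 in the frame of tray above 0 m) or (x of cap6 in the frame of tray below 0 m and y of cap6 in the frame of tray above 0 m)) and ((x of cap1 in the frame of tray above 0 m and y of cap1 in the frame of tray below 0 m) or (x of cap2 in the frame of tray above 0 m and y of cap2 in the frame of tray below 0 m) or (x of cap3 in the frame of tray above 0 m and y of cap3 in the frame of tray below 0 m) or (x of cap4 in the frame of tray above 0 m and y of cap4 in the frame of tray below 0 m) or (x of cap5 in the frame of tray above 0 m and y of cap5 in the frame of tray below 0 m) or (x of cap6 in the frame of tray above 0 m and y of cap6 in the frame of tray below 0 m)) and ((x of cap1 in the frame of tray above 0 m and y of cap1 in the frame of tray above 0 m) or (x of cap2 in the frame of tray above 0 m and y of cap2 in the frame of tray above 0 m) or (x of cap3 in the frame of tray above 0 m and y of cap3 in the frame of tray above 0 m) or (x of cap4 in the frame of tray above 0 m and y of cap4 in the frame of tray above 0 m) or (x of cap5 in the frame of tray above 0 m and y of cap5 in the frame of tray above 0 m) or (x of cap6 in the frame of tray above 0 m and y of cap6 in the frame of tray above 0 m)) and x of clip in the frame of tray_rim between -0.01 and 0.01 m and y of clip in the frame of tray_rim between -0.155 and 0.155 m and z of clip in the frame of tray_rim between 0.002 and 0.028 m and angle between clip's own z axis and vertical below 0.25 rad and angle between the x axis of clip and the x axis of tray, either way round below 0.25 rad and value of joint clip_jaw between -0.035 and 0.1 rad and contact force between clip and tray above 1 N); the robot touches nothing.
It fails at once if the tube rack is pushed or lifted more than 25 mm from its place, or knocked over (distance of rack from where it was at the start of the episode above 0.025 m or angle between rack's own z axis and vertical above 0.3 rad).
It fails at once if the amber bottle is pushed or lifted more than 25 mm from its place, or knocked over (distance of reagent from where it was at the start of the episode above 0.025 m or angle between reagent's own z axis and vertical above 0.3 rad).
It fails at once if the tip box is pushed or lifted more than 25 mm from its place, or knocked over (distance of tipbox from where it was at the start of the episode above 0.025 m or angle between tipbox's own z axis and vertical above 0.3 rad).
It also fails if it takes over 67 s, if anything falls off the work surface, if the arm or the gripper's body presses on something with over 40 N, if the wrist force passes 120 N, or if a joint passes its speed limit or range.

## Working session

There is one attempt and no reset: what is moved stays moved. The work goes in short steps, Python scripts to look and compute and a tool call to move; the robot and the scene stay as the last step left them, time stands still between calls to the robot, and variables do not carry over. Pictures are saved under pics/ and viewed, at most 10 in all, crops included, and the job is handed in when it is done.

Besides the shell and the picture viewer there is one more tool, called after "Emit:" by a JSON object that holds its "api" and its "payload", one argument or row to a line. play_rows: Moves the arm, as the interface text tells. Its arguments: {"type":"object","properties":{"plan":{"type":"array","items":{"type":"array"}}},"required":["plan"]}

```bash
mkdir -p pics; cat > h.py <<'E'
from bench import *
import numpy as np, cv2
def pts(c):
    K=c["intrinsics"];R=cv2.Rodrigues(np.array(c["rvec"],float))[0];t=np.array(c["tvec"],float).ravel()
    z=c["range_z"].astype(float);v,u=np.mgrid[:480,:640]
    P=np.stack([(u-K[0][2])/K[0][0]*z,(v-K[1][2])/K[1][1]*z,z],-1)
    W=(P-t)@R; W[z==0]=np.nan
    return W
def snap(cam,fn):
    c=camera(cam); cv2.imwrite("pics/"+fn,c["image"][...,::-1]); return c
E
python3 - <<'E'
from h import *
o=get_obs();print(o["time_s"],o["eef_pos"],o["eef_rot"],o["opening"])
for cam in("top","side"):
    c=snap(cam,cam+"0.png");W=pts(c)
    for l in("tray","bin","clip","rack","reagent","tipbox","cap1"):
        for m in masks_of(c,l)[:7]:
            p=W[m["mask"]];p=p[~np.isnan(p[:,0])]
            if len(p)<5: continue
            hi=p[p[:,2]>np.percentile(p[:,2],98)-.006]
            r=cv2.minAreaRect((p[:,:2]*1000).astype(np.float32))
            print(cam,l,round(m["conf"],2),np.round(m["rect"]),"min",p.min(0).round(3),"max",p.max(0).round(3),"topmean",hi.mean(0).round(3),"rect",np.round(np.array(r[0]+r[1]+(r[2],)),0))
E
```

```text
0.0 [ 0.15379868 -0.55339199  0.19365508] [-9.04460161e-04  9.90846685e-01  1.34988974e-01  7.24419658e-05] 1.000418725495495
top tray 0.55 [341. 240. 191. 136.] min [ 0.464 -0.239 -0.003] max [0.746 0.142 0.057] topmean [ 0.602 -0.045  0.039] rect [609. -47. 247. 375.   8.]
top tray 0.3 [487. 180.  43.  49.] min [ 0.674 -0.376 -0.004] max [ 0.737 -0.311  0.134] topmean [ 0.708 -0.345  0.13 ] rect [ 704. -340.   68.   55.   47.]
top bin 0.78 [134. 292.  66.  76.] min [ 0.413  0.305 -0.005] max [0.57  0.449 0.123] topmean [0.489 0.361 0.063] rect [492. 378. 156. 135.   4.]
top clip 0.86 [124. 326.  33.  27.] min [ 0.391  0.337 -0.001] max [0.449 0.406 0.125] topmean [0.419 0.358 0.121] rect [422. 372.  62.  62.   8.]
top clip 0.69 [316. 274.  32.  28.] min [ 0.501 -0.03   0.003] max [0.554 0.034 0.041] topmean [0.525 0.004 0.03 ] rect [525.   4.  66.  47.  77.]
top clip 0.67 [324. 236.  33.  20.] min [ 0.579 -0.047  0.003] max [0.62  0.018 0.035] topmean [ 0.602 -0.029  0.03 ] rect [607. -18.  64.  38.  69.]
top rack 0.62 [489. 288.  59. 100.] min [ 0.402 -0.41  -0.003] max [ 0.607 -0
[... 2708 characters left out ...]
0.003] max [ 0.694 -0.008  0.036] topmean [ 0.667 -0.042  0.03 ] rect [664. -42.  65.  49.  31.]
side cap1 0.68 [321. 257.  18.  30.] min [ 0.503 -0.035  0.003] max [0.553 0.029 0.036] topmean [ 0.522 -0.004  0.03 ] rect [524.  -6.  45.  65.  16.]
side cap1 0.62 [364. 249.  26.  26.] min [ 0.602 -0.044  0.001] max [0.666 0.043 0.062] topmean [ 0.635 -0.01   0.056] rect [633.  -1.  63.  87.   4.]
side cap1 0.56 [349. 264.  27.  17.] min [ 0.569 -0.052  0.003] max [ 0.626 -0.015  0.034] topmean [ 0.6   -0.036  0.03 ] rect [596. -33.  38.  48.  50.]
side cap1 0.49 [364. 235.  23.  17.] min [ 0.617  0.014 -0.001] max [0.682 0.065 0.055] topmean [0.649 0.044 0.031] rect [650.  38.  65.  50.   4.]
```

```bash
python3 - <<'E'
from h import *
for cam in("top","side"):
    c=camera(cam);W=pts(c)
    x,y,z=W[...,0],W[...,1],W[...,2]
    m=(z>.036)&(z<.043)&(x>.44)&(x<.78)&(y>-.27)&(y<.2)
    for f in (0,):
        p=W[m][:,:2]*1000
        r=cv2.minAreaRect(p.astype(np.float32));print(cam,"rim",len(p),r)
    # robust: rotate by candidate, report percentiles
    for a in np.deg2rad([6,7,8,9,10]):
        q=p@np.array([[np.cos(a),-np.sin(a)],[np.sin(a),np.cos(a)]])
        hx=np.histogram(q[:,0],np.arange(400,800,2))[0];k=np.argsort(hx)[-6:]
        print(np.rad2deg(a),[(400+2*i,hx[i]) for i in sorted(k)],np.percentile(q[:,1],[1,99]))
    img=c["image"].astype(int)
    for nm,lo,hi,box in(("cliptop",.108,.13,(.37,.47,.32,.42)),("bin",.057,.066,(.39,.6,.27,.47)),("clipall",.07,.13,(.37,.47,.32,.42))):
        mm=(z>lo)&(z<hi)&(x>box[0])&(x<box[1])&(y>box[2])&(y<box[3])
        if mm.sum()>4: print(cam,nm,mm.sum(),cv2.minAreaRect((W[mm][:,:2]*1000).astype(np.float32)),W[mm].max(0))
    mb=(img[...,2]>img[...,0]+40)&(z>.02)&(x>.44)&(x<.78)&(y>-.27)&(y<.2)
    for lo,hi in((.05,.062),(.026,.034)):
        w=(mb&(z>lo)&(z<hi)).astype(np.uint8)
        n,lab,st,ce=cv2.connectedComponentsWithStats(w,connectivity=4)
        for i in range(1,n):
            if st[i,4]<60: continue
            q=W[lab==i];cc,rr=cv2.minEnclosingCircle((q[:,:2]*1000).astype(np.float32));print(cam,lo,st[i,4],q.mean(0).round(3),cc,rr)
    cr=c["image"][150:330,230:450] if cam=="top" else c["image"][190:370,270:490]
    cr2=c["image"][270:350,90:190] if cam=="top" else c["image"][110:190,230:330]
    a=cv2.resize(cr,None,fx=2.2,fy=2.2,interpolation=3);b=cv2.resize(cr2,(310,248),interpolation=3)
    o=np.zeros((a.shape[0],800,3),np.uint8);o[:,:a.shape[1]]=a;o[:248,a.shape[1]+2:a.shape[1]+312]=b
    cv2.imwrite(f"pics/crop_{cam}.png",o[...,::-1])
E
```

```text
top rim 1272 ((602.7172241210938, -47.974853515625), (233.83401489257812, 368.074951171875), 8.003315925598145)
6.000000000000001 [(np.int64(478), np.int64(66)), (np.int64(482), np.int64(64)), (np.int64(704), np.int64(64)), (np.int64(706), np.int64(74)), (np.int64(708), np.int64(64)), (np.int64(710), np.int64(73))] [-279.46377333   58.43140832]
7.0 [(np.int64(474), np.int64(72)), (np.int64(476), np.int64(117)), (np.int64(478), np.int64(103)), (np.int64(704), np.int64(118)), (np.int64(706), np.int64(113)), (np.int64(708), np.int64(71))] [-288.16582833   46.65422737]
8.0 [(np.int64(472), np.int64(63)), (np.int64(474), np.int64(169)), (np.int64(476), np.int64(120)), (np.int64(702), np.int64(186)), (np.int64(704), np.int64(132)), (np.int64(706), np.int64(47))] [-297.62196894   35.42707011]
9.0 [(np.int64(470), np.int64(89)), (np.int64(472), np.int64(119)), (np.int64(474), np.int64(90)), (np.int64(698), np.int64(77)), (np.int64(700), np.int64(129)), (np.int64(702), np.int64(107))] [-308.47313483   26.05508331]
10.0 [(np.int64(468), np.int64(62)), (np.int64(470), np.int64(67)), (np.int64(4
[... 2721 characters left out ...]
697265625, 354.25628662109375), (49.45139694213867, 37.2520866394043), 5.258106708526611) [0.44467927 0.37172216 0.12561351]
side 0.05 458 [ 0.635 -0.009  0.056] (635.3025512695312, -7.488871097564697) 32.20652389526367
side 0.05 464 [ 0.567 -0.01   0.056] (567.0404052734375, -9.940799713134766) 32.57897186279297
side 0.026 137 [0.648 0.046 0.03 ] (644.3306884765625, 32.59727478027344) 31.296302795410156
side 0.026 246 [ 0.523 -0.001  0.03 ] (532.1301879882812, -0.23113302886486053) 32.042335510253906
side 0.026 295 [ 0.667 -0.04   0.03 ] (661.4483642578125, -33.659873962402344) 32.02587127685547
side 0.026 110 [ 0.601 -0.036  0.03 ] (599.6815185546875, -35.96982955932617) 20.145736694335938
```

View pics/top0.png

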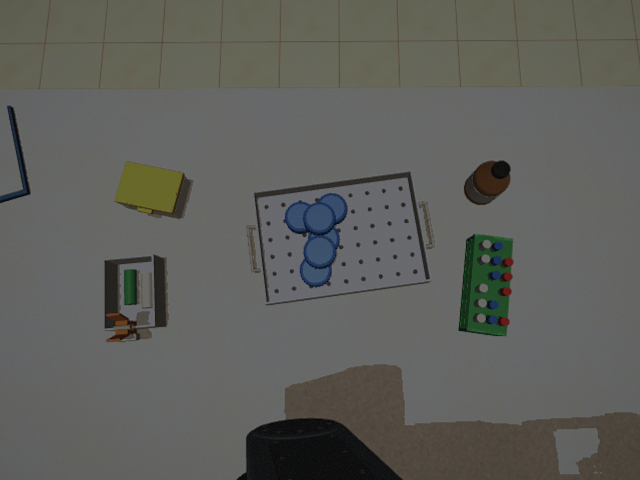

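View pics/crop_top.png

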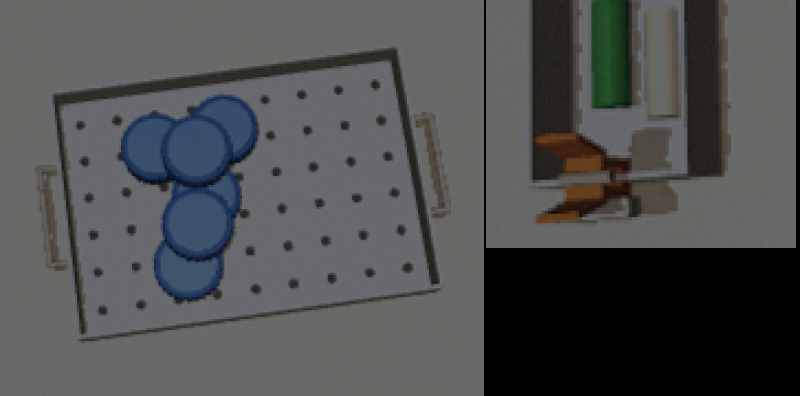

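```bash
cat >> h.py <<'E'
T=np.array([.6025,-.0505]);Y=np.deg2rad(8)
EX=np.array([np.cos(Y),np.sin(Y)]);EY=np.array([-np.sin(Y),np.cos(Y)])
def tw(a,b): return T+EX*a/1000+EY*b/1000   # tray mm -> world
def wt(p): d=(np.asarray(p)[:2]-T)*1000; return np.array([d@EX,d@EY]).round(1)
def plan(*wps, frm=None):   # wps: (xy, z, phi deg) ; frm: same, else measured
    if frm is None:
        o=get_obs();q=o["eef_rot"];p=np.array(o["eef_pos"]);ph=np.arctan2(2*(q[1]*q[2]+q[0]*q[3]),1-2*(q[2]**2+q[3]**2))
        print("t",round(o["time_s"],2),"at",p.round(4),wt(p),"phi",np.rad2deg(ph).round(2),"open",round(o["opening"]*85.4,1),"F",np.round(o["wrist_force"],1),"q6",round(o["q"][5],2))
    else: p=np.r_[frm[0],frm[1]];ph=np.deg2rad(frm[2])
    for xy,z,f in wps:
        d=np.r_[xy,z]-p;c,s=np.cos(ph),np.sin(ph)
        t=np.array([c*d[0]+s*d[1],s*d[0]-c*d[1],-d[2]])/.4
        tu=-((f-np.rad2deg(ph)+180)%360-180)/180
        print([float(v) for v in t.round(4)],round(float(tu),4),"rows",int(np.ceil(max(np.linalg.norm(t)*8,abs(tu)*180/8.59))))
E
python3 - <<'E'
from h import *
A=np.array([.6353,-.0066]);B=np.array([.567,-.0085])
for p in [A,B]+[(.6616,-.0318),(.6438,.034),(.532,.001),(.5998,-.0165)]: print(wt(p))
plan((A,.195,8),(A,.10,8),(A,.027,8))
h=(A,.10,8)
print("from A hover");plan((A,.027,8),frm=h)
print("A lifted .10 -> place");plan((tw(45,-98),.10,8),(tw(45,-98),.003,8),(tw(45,-98),.09,8),frm=h)
h=(tw(45,-98),.09,8);print("to B");plan((B,.09,8),(B,.027,8),frm=h)
E
```

```text
[38.6 38.9]
[-29.3  46.5]
[61.1 10.3]
[52.7 77.9]
[-62.6  60.8]
[ 2.1 34. ]
t 0.9 at [ 0.1539 -0.5541  0.1946] [-514.4 -436.2] phi 15.52 open 85.5 F [ 0.3 -1.   0.1] q6 -0.21
[1.5259, -0.9968, -0.001] 0.0418 rows 15
[1.5259, -0.9968, 0.2365] 0.0418 rows 15
[1.5259, -0.9968, 0.419] 0.0418 rows 15
from A hover
[0.0, 0.0, 0.1825] -0.0 rows 2
A lifted .10 -> place
[0.016, 0.3423, -0.0] -0.0 rows 3
[0.016, 0.3423, 0.2425] -0.0 rows 4
[0.016, 0.3423, 0.025] -0.0 rows 3
to B
[-0.1858, -0.3613, -0.0] -0.0 rows 4
[-0.1858, -0.3613, 0.1575] -0.0 rows 4
```

Emit:
{"api": "play_rows", "payload": {
  "plan": [
    [85,[0.76,-0.5,0],0.0418],
    [85,[0.76,-0.5,0],0.0418],
    [85,[0.76,-0.5,0],0.0418],
    [85,[0.76,-0.5,0],0.0418],
    [85,[0.76,-0.5,0],0.0418],
    [85,[0.76,-0.5,0],0.0418],
    [85,[0.76,-0.5,0],0.0418],
    [85,[0.76,-0.5,0],0.0418],
    [85,[0.76,-0.5,0],0.0418]
  ]
}}

```text
time_s: 1.8
eef_pos: [0.3943, -0.2785, 0.1947]
eef_rot: [0.0, 0.997, 0.072, 0.0]
wrist_force: [-0.4, 1.1, -0.2]
opening: 0.998
grasp_force: 0.0
```

```bash
python3 - <<'E'
from h import *
A=np.array([.6353,-.0066])
plan((A,.195,8),(A,.10,8))
E
```

```text
t 1.8 at [ 0.3943 -0.2785  0.1947] [-237.9 -196.9] phi 8.22 open 85.2 F [-0.4  1.1 -0.2] q6 0.57
[0.6934, -0.5867, -0.0006] 0.0012 rows 8
[0.6934, -0.5867, 0.2369] 0.0012 rows 8
```

Emit:
{"api": "play_rows", "payload": {
  "plan": [
    [85,[0.69,-0.585,0],0.001],
    [85,[0.69,-0.585,0],0.001],
    [85,[0.69,-0.585,0],0.001],
    [85,[0.69,-0.585,0],0.001],
    [85,[0.69,-0.585,0],0.001],
    [85,[0.69,-0.585,0],0.001],
    [85,[0.693,-0.5867,0.1],0.001],
    [85,[0.6934,-0.5867,0.237],0.001],
    [85,[0.6934,-0.5867,0.237],0.001],
    [85,[0.6934,-0.5867,0.237],0.001]
  ]
}}

```text
time_s: 2.8
eef_pos: [0.6325, -0.0097, 0.0949]
eef_rot: [-0.001, 0.998, 0.068, -0.004]
wrist_force: [-0.4, -0.2, -0.2]
opening: 0.994
grasp_force: 0.0
```

```bash
python3 - <<'E'
from h import *
A=np.array([.6353,-.0066])
plan((A,.10,8),(A,.027,8))
E
```

```text
t 2.8 at [ 0.6325 -0.0097  0.0949] [35.4 36.3] phi 7.79 open 84.9 F [-0.4 -0.2 -0.2] q6 1.23
[0.0081, -0.0067, -0.0128] -0.0011 rows 1
[0.0081, -0.0067, 0.1697] -0.0011 rows 2
```

Emit:
{"api": "play_rows", "payload": {
  "plan": [
    [85,[0.004,-0.003,0.08],0],
    [85,[0.006,-0.005,0.14],0],
    [85,[0.006,-0.005,0.168],0],
    [85,[0.006,-0.005,0.168],0],
    [55,[0.006,-0.005,0.168],0],
    [55,[0.006,-0.005,0.168],0],
    [55,[0.006,-0.005,0.168],0],
    [55,[0.006,-0.005,0.168],0]
  ]
}}

```text
time_s: 3.6
eef_pos: [0.638, -0.0069, 0.0337]
eef_rot: [0.0, 0.998, 0.068, 0.001]
wrist_force: [0.0, -0.2, 0.4]
opening: 0.642
grasp_force: 0.0
```

```bash
python3 - <<'E'
from h import *
D=tw(45,-98)
plan((D,.10,8),(D,.002,8))
E
```

```text
t 3.6 at [ 0.638  -0.0069  0.0337] [41.3 38.3] phi 7.82 open 54.8 F [ 0.  -0.2  0.4] q6 1.24
[0.0104, 0.3406, -0.1658] -0.001 rows 4
[0.0104, 0.3406, 0.0792] -0.001 rows 3
```

```bash
python3 - <<'E'
from h import *
c=snap("side","s1.png");d=c["image"][170:330,250:450];e=camera("top")["image"][130:290,230:430]
cv2.imwrite("pics/s1c.png",np.vstack([np.hstack([cv2.resize(i,(400,320),interpolation=3) for i in (d,e)])])[...,::-1])
plan()
E
```

```text
t 3.7 at [ 0.6377 -0.0067  0.0331] [40.9 38.4] phi 7.82 open 54.9 F [ 0.3 -0.7 -0.2] q6 1.24
```

View pics/s1c.png

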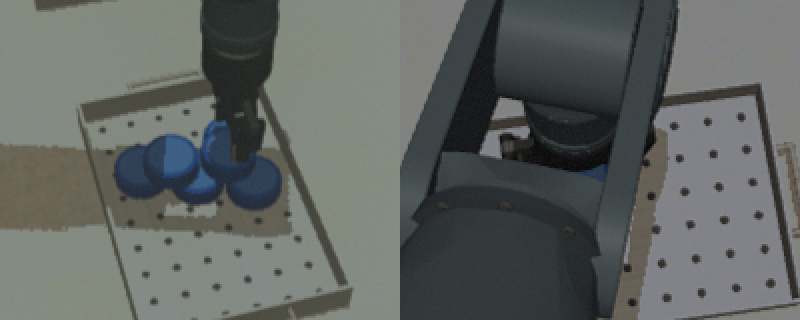

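Emit:
{"api": "play_rows", "payload": {
  "plan": [
    [55,[0,0,-0.05],0],
    [70,[0,0,-0.15],0],
    [85,[0,0.1,-0.25],0],
    [85,[0,0.2,-0.25],0],
    [85,[0,0.3,-0.25],0],
    [85,[0,0.4,-0.25],0],
    [85,[0,0.4,-0.25],0]
  ]
}}

```text
time_s: 4.4
eef_pos: [0.6594, -0.1708, 0.1329]
eef_rot: [0.001, 0.998, 0.066, 0.0]
wrist_force: [-0.7, 0.2, -0.5]
opening: 0.996
grasp_force: 0.0
```

```bash
cat >> h.py <<'E'
def caps(cams=("top","side")):
    out=[]
    for cam in cams:
        c=camera(cam);W=pts(c);z=W[...,2]
        for m in masks_of(c,"cap1"):
            if m["conf"]<.4: continue
            k=m["mask"];zz=z[k];zz=zz[np.isfinite(zz)]
            if len(zz)<50: continue
            top=np.percentile(zz,90);k=k&(z>top-.007)
            p=W[k];(cx,cy),r=cv2.minEnclosingCircle((p[:,:2]*1000).astype(np.float32))
            A=np.c_[p[:,:2],np.ones(len(p))];f=np.linalg.lstsq(A,p[:,2],rcond=None)[0]
            out.append((cam,cx,cy,r));print(cam,round(m["conf"],2),"w",np.round([cx,cy],1),"tray",wt((cx/1000,cy/1000)),"r",round(r,1),"top",round(top*1000,1),"n",len(p),"tilt",f[:2].round(2))
    return out
E
python3 - <<'E'
from h import *
plan();caps()
c=snap("side","s2.png");d=c["image"][170:330,250:450];e=camera("top")["image"][130:290,230:430]
cv2.imwrite("pics/s2c.png",np.vstack([np.hstack([cv2.resize(i,(400,320),interpolation=3) for i in (d,e)])])[...,::-1])
E
```

```text
t 4.4 at [ 0.6594 -0.1708  0.1329] [  39.6 -127.1] phi 7.53 open 85.0 F [-0.7  0.2 -0.5] q6 1.01
top 0.94 w [661.6 -31.3] tray [61.2 10.8] r 32.2 top 32.1 n 415 tilt [0.   0.01]
top 0.73 w [633.9  -5.5] tray [37.4 40.2] r 32.0 top 58.0 n 755 tilt [ 0. -0.]
top 0.65 w [603.3 -12.3] tray [ 6.1 37.7] r 29.8 top 31.9 n 115 tilt [-0.09 -0.02]
top 0.61 w [642.8  33.7] tray [51.6 77.8] r 31.9 top 32.2 n 488 tilt [ 0.01 -0.01]
top 0.56 w [499.1   7.9] tray [-94.2  72.2] r 57.7 top 32.7 n 259 tilt [-3.71 -1.42]
side 0.9 w [ 665.2 -106.6] tray [ 54.3 -64.3] r 93.5 top 32.7 n 331 tilt [ 0.25 -1.25]
side 0.83 w [567.7 -10. ] tray [-28.9  44.9] r 33.0 top 58.0 n 475 tilt [-0.01  0.  ]
side 0.67 w [529.9  -1. ] tray [-65.   59.1] r 33.6 top 31.8 n 274 tilt [0.02 0.01]
side 0.6 w [633.4  -8.5] tray [36.5 37.3] r 34.9 top 57.8 n 491 tilt [0.   0.01]
side 0.52 w [597.3 -37.8] tray [-3.4 13.3] r 25.1 top 31.7 n 142 tilt [-0.02  0.02]
side 0.43 w [647.7  28.7] tray [55.8 72.1] r 34.6 top 33.2 n 153 tilt [-0.08 -0.39]
```

View pics/s2c.png

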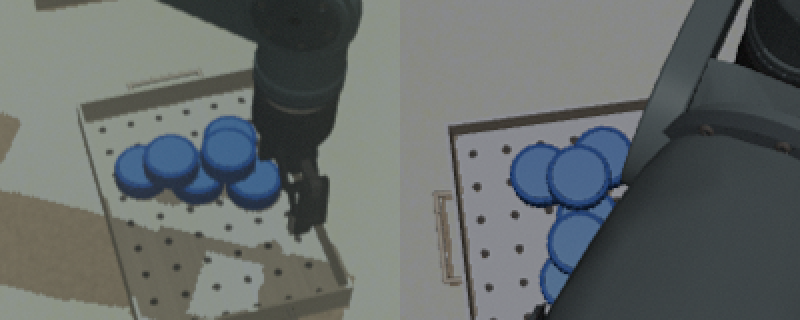

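```bash
python3 - <<'E'
from h import *
p=np.array(get_obs()["eef_pos"]);ph=np.deg2rad(7.5)
c=camera("side");W=pts(c);d=W-p
a=d[...,0]*np.cos(ph)+d[...,1]*np.sin(ph);b=d[...,0]*np.sin(ph)-d[...,1]*np.cos(ph)
m=(abs(a)<.03)&(abs(b)<.075)&(W[...,2]>.065)
print(m.sum())
for lo in np.arange(-.06,.075,.01):
    k=m&(d[...,2]>=lo)&(d[...,2]<lo+.01)
    if k.sum()>2: print(round(lo,3),k.sum(),"x",np.percentile(a[k],[3,97]).round(3),"y",np.percentile(b[k],[3,30,70,97]).round(3))
E
```

```text
6090
0.04 3 x [-0.005  0.003] y [-0.042 -0.041 -0.041 -0.041]
0.05 41 x [-0.011  0.006] y [-0.042 -0.04   0.052  0.058]
0.06 51 x [-0.011  0.004] y [-0.045 -0.04   0.055  0.06 ]
0.07 36 x [-0.012 -0.002] y [-0.046 -0.04   0.051  0.059]
```

```bash
python3 - <<'E'
from h import *
o=get_obs();p=np.array(o["eef_pos"]);ph=np.deg2rad(7.5)
ty=np.array([np.sin(ph),-np.cos(ph),0])
c=snap("side","s3.png")
P=[p+ty*b+np.array([0,0,h]) for h in(0,.013,.045) for b in(-.05,0,.05)]
u,_=cv2.projectPoints(np.array(P),np.array(c["rvec"],float),np.array(c["tvec"],float),np.array(c["intrinsics"],float),None)
u=u.reshape(-1,2);print(u.round(0).tolist())
im=c["image"].copy()[160:340,300:480,::-1];im=cv2.resize(im,(720,600),interpolation=2)
im=cv2.convertScaleAbs(im,alpha=2)
for i,(a,b) in enumerate(u): cv2.circle(im,(int((a-300)*4),int((b-160)*600/180)),4,[(0,0,255),(0,255,0),(255,0,255)][i//3],-1)
cv2.imwrite("pics/s3c.png",im)
E
```

```text
[[382.0, 260.0], [389.0, 280.0], [397.0, 300.0], [382.0, 257.0], [390.0, 276.0], [398.0, 296.0], [383.0, 247.0], [391.0, 267.0], [399.0, 287.0]]
```

View pics/s3c.png

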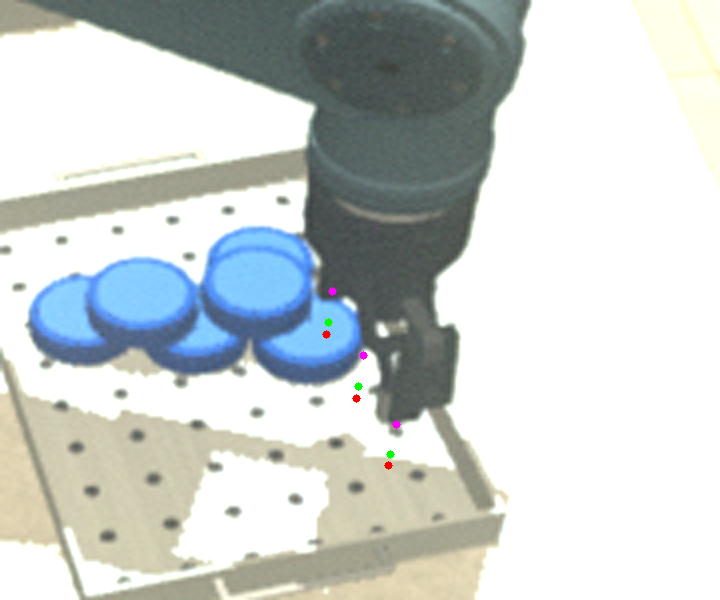

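```bash
python3 - <<'E'
from h import *
A=np.array([.6350,-.0066])
plan((A,.12,8),(A,.06,8),(A,.0,8))
E
```

```text
t 4.8 at [ 0.6592 -0.1639  0.1326] [  40.4 -120.2] phi 7.91 open 85.1 F [-0.1 -0.5  0.1] q6 1.01
[-0.0058, -0.3978, 0.0316] -0.0005 rows 4
[-0.0058, -0.3978, 0.1816] -0.0005 rows 4
[-0.0058, -0.3978, 0.3316] -0.0005 rows 5
```

Emit:
{"api": "play_rows", "payload": {
  "plan": [
    [85,[-0.0058,-0.398,0.03],0],
    [85,[-0.0058,-0.398,0.03],0],
    [85,[-0.0058,-0.398,0.03],0],
    [85,[-0.0058,-0.398,0.03],0],
    [85,[-0.0058,-0.398,0.13],0],
    [85,[-0.0058,-0.398,0.23],0],
    [85,[-0.0058,-0.398,0.29],0],
    [85,[-0.0058,-0.398,0.332],0],
    [85,[-0.0058,-0.398,0.332],0],
    [80,[-0.0058,-0.398,0.332],0]
  ]
}}

```text
time_s: 5.8
eef_pos: [0.636, -0.008, 0.0006]
eef_rot: [0.0, 0.998, 0.068, 0.001]
wrist_force: [0.7, -0.5, 0.0]
opening: 0.929
grasp_force: 0.0
```

Emit:
{"api": "play_rows", "payload": {
  "plan": [
    [55,[0,0,0],0],
    [55,[0,0,0],0],
    [55,[0,0,0],0],
    [55,[0,0,0],0]
  ]
}}

```text
time_s: 6.2
eef_pos: [0.6374, -0.0084, 0.0024]
eef_rot: [0.001, 0.998, 0.068, 0.002]
wrist_force: [-0.3, 0.7, 7.7]
opening: 0.724
grasp_force: 65.8
```

```bash
python3 - <<'E'
from h import *
D=tw(45,-98)
plan((D,.05,8),(D,-.025,8))
E
```

```text
t 6.2 at [ 0.6374 -0.0084  0.0024] [40.4 36.9] phi 7.81 open 61.8 F [-0.3  0.7  7.7] q6 1.24
[0.0126, 0.3372, -0.1189] -0.0011 rows 3
[0.0126, 0.3372, 0.0686] -0.0011 rows 3
```

Emit:
{"api": "play_rows", "payload": {
  "plan": [
    [55,[0,0,-0.06],0],
    [55,[0,0,-0.12],0],
    [55,[0.0126,0.12,-0.12],0],
    [55,[0.0126,0.24,-0.12],0],
    [55,[0.0126,0.337,-0.12],0],
    [55,[0.0126,0.337,-0.12],0],
    [55,[0.0126,0.337,-0.05],0],
    [55,[0.0126,0.337,0.02],0],
    [55,[0.0126,0.337,0.05],0],
    [55,[0.0126,0.337,0.05],0]
  ]
}}

```text
time_s: 7.2
eef_pos: [0.6573, -0.1395, -0.0217]
eef_rot: [-0.001, 0.998, 0.068, -0.001]
wrist_force: [0.5, -0.7, -0.6]
opening: 0.722
grasp_force: 67.9
```

```bash
python3 - <<'E'
from h import *
D=tw(45,-98)
plan((D,-.023,8))
E
```

```text
t 7.2 at [ 0.6573 -0.1395 -0.0217] [ 41.9 -95.8] phi 7.84 open 61.7 F [ 0.5 -0.7 -0.6] q6 1.05
[0.0078, 0.0055, 0.0034] -0.0009 rows 1
```

Emit:
{"api": "play_rows", "payload": {
  "plan": [
    [55,[0,0,0.003],0],
    [80,[0,0,0.003],0],
    [80,[0,0,0.003],0],
    [80,[0,0,-0.06],0],
    [80,[0,0,-0.18],0],
    [85,[-0.178,-0.356,-0.18],0],
    [85,[-0.178,-0.356,-0.18],0],
    [85,[-0.178,-0.356,-0.18],0],
    [85,[-0.178,-0.356,-0.18],0],
    [85,[-0.178,-0.356,-0.18],0]
  ]
}}

```text
time_s: 8.2
eef_pos: [0.5683, -0.0079, 0.0527]
eef_rot: [0.0, 0.998, 0.069, 0.001]
wrist_force: [0.2, -0.3, 0.9]
opening: 0.991
grasp_force: 0.0
```

```bash
python3 - <<'E'
from h import *
B=np.array([.567,-.0085])
plan((B,.05,8),(B,.004,8))
E
```

```text
t 8.2 at [ 0.5683 -0.0079  0.0527] [-27.9  46.9] phi 7.96 open 84.6 F [ 0.2 -0.3  0.9] q6 1.21
[-0.0035, 0.0009, 0.0067] -0.0002 rows 1
[-0.0035, 0.0009, 0.1217] -0.0002 rows 1
```

Emit:
{"api": "play_rows", "payload": {
  "plan": [
    [85,[-0.0025,0,0.06],0],
    [85,[-0.0025,0,0.11],0],
    [85,[-0.0025,0,0.122],0],
    [75,[-0.0025,0,0.122],0],
    [55,[-0.0025,0,0.122],0],
    [55,[-0.0025,0,0.122],0],
    [55,[-0.0025,0,0.122],0],
    [55,[-0.0025,0,0.122],0]
  ]
}}

```text
time_s: 9.0
eef_pos: [0.5693, -0.0101, 0.0045]
eef_rot: [0.001, 0.998, 0.068, 0.002]
wrist_force: [0.6, -1.4, 6.1]
opening: 0.719
grasp_force: 65.6
```

```bash
python3 - <<'E'
from h import *
D=tw(-53,-105)
plan((D,.05,8),(D,-.021,8))
E
```

```text
t 9.0 at [ 0.5693 -0.0101  0.0045] [-27.3  44.6] phi 7.81 open 61.4 F [ 0.6 -1.4  6.1] q6 1.21
[-0.063, 0.3743, -0.1138] -0.0011 rows 4
[-0.063, 0.3743, 0.0637] -0.0011 rows 4
```

Emit:
{"api": "play_rows", "payload": {
  "plan": [
    [55,[0,0,-0.06],0],
    [55,[0,0,-0.12],0],
    [55,[-0.022,0.12,-0.12],0],
    [55,[-0.044,0.24,-0.12],0],
    [55,[-0.063,0.36,-0.12],0],
    [55,[-0.063,0.374,-0.12],0],
    [55,[-0.063,0.374,-0.05],0],
    [55,[-0.063,0.374,0.02],0],
    [55,[-0.063,0.374,0.055],0],
    [55,[-0.063,0.374,0.06],0]
  ]
}}

```text
time_s: 10.0
eef_pos: [0.5614, -0.1597, -0.023]
eef_rot: [-0.001, 0.998, 0.068, -0.002]
wrist_force: [-0.8, 0.3, -1.4]
opening: 0.723
grasp_force: 73.8
```

```bash
python3 - <<'E'
from h import *
S=np.array([.5998,-.0165])
plan((S,.05,8))
E
```

```text
t 10.0 at [ 0.5614 -0.1597 -0.023 ] [ -55.9 -102.4] phi 7.84 open 61.7 F [-0.8  0.3 -1.4] q6 0.95
[0.144, -0.3415, -0.1825] -0.0009 rows 4
```

Emit:
{"api": "play_rows", "payload": {
  "plan": [
    [55,[0,0,0],0],
    [80,[0,0,0],0],
    [80,[0,0,0],0],
    [80,[0,0,-0.1],0],
    [80,[0,0,-0.22],0],
    [85,[-0.12,0.1,-0.3],0],
    [85,[-0.25,0.2,-0.3],0],
    [85,[-0.37,0.3,-0.3],0],
    [85,[-0.45,0.35,-0.3],0],
    [85,[-0.45,0.35,-0.3],0]
  ]
}}

```text
time_s: 11.0
eef_pos: [0.4021, -0.3266, 0.1005]
eef_rot: [0.001, 0.998, 0.068, 0.001]
wrist_force: [0.3, -1.2, -0.1]
opening: 0.995
grasp_force: 0.0
```

```bash
python3 - <<'E'
from h import *
plan();caps()
c=snap("side","s4.png");d=c["image"][170:370,250:450];e=camera("top")["image"][130:330,230:430]
cv2.imwrite("pics/s4c.png",np.vstack([np.hstack([cv2.resize(i,(400,400),interpolation=3) for i in (d,e)])])[...,::-1])
plan((np.array([.5998,-.0165]),.05,8))
E
```

```text
t 11.0 at [ 0.4021 -0.3266  0.1005] [-236.9 -245.5] phi 7.74 open 85.0 F [ 0.3 -1.2 -0.1] q6 0.52
top 0.9 w [ 563.  -160.3] tray [ -54.4 -103.3] r 32.0 top 32.2 n 748 tilt [ 0.01 -0.  ]
top 0.88 w [533.5   1.5] tray [-61.1  61.1] r 32.3 top 32.2 n 773 tilt [0. 0.]
top 0.82 w [ 658.5 -140.7] tray [ 42.9 -97.2] r 32.4 top 32.0 n 735 tilt [ 0.01 -0.  ]
top 0.73 w [642.4  33.2] tray [51.1 77.4] r 33.7 top 32.1 n 738 tilt [ 0. -0.]
top 0.58 w [661.9 -30.5] tray [61.6 11.6] r 32.9 top 32.3 n 733 tilt [ 0. -0.]
side 0.93 w [532.7  -1.6] tray [-62.3  58.2] r 32.7 top 31.9 n 462 tilt [0.01 0.  ]
side 0.87 w [662.1 -34.7] tray [61.2  7.4] r 34.1 top 31.9 n 472 tilt [0.01 0.01]
side 0.85 w [ 563.1 -165.1] tray [ -54.9 -108. ] r 33.3 top 32.1 n 599 tilt [0. 0.]
side 0.81 w [597.9 -19.1] tray [-0.1 31.8] r 32.5 top 32.2 n 456 tilt [-0.    0.01]
side 0.77 w [644.5  29.2] tray [52.7 73. ] r 32.2 top 32.2 n 401 tilt [-0.  0.]
side 0.61 w [ 657.4 -144.1] tray [  41.3 -100.3] r 33.4 top 32.3 n 566 tilt [-0.    0.01]
t 11.3 at [ 0.4044 -0.3238  0.0995] [-234.2 -243.1] phi 7.85 open 84.9 F [-0.2  0.2  0.4] q6 0.53
[0.5887, -0.6944, 0.1237] -0.0009 rows 8
```

View pics/s4c.png

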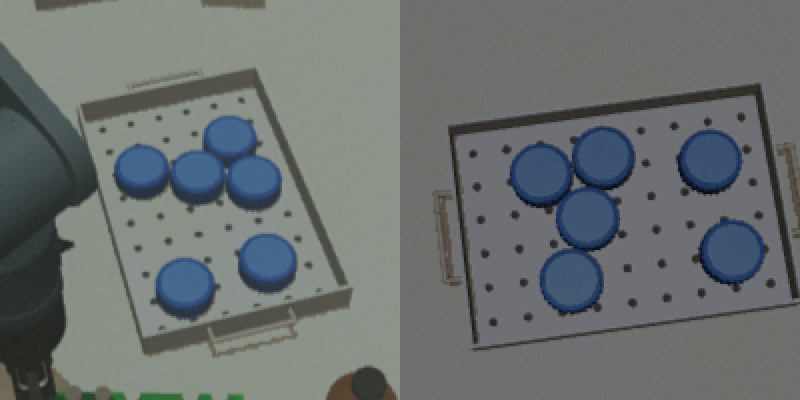

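Emit:
{"api": "play_rows", "payload": {
  "plan": [
    [85,[0.04,-0.05,-0.05],0],
    [85,[0.3,-0.35,-0.05],0],
    [85,[0.3,-0.35,-0.05],0],
    [85,[0.3,-0.35,-0.05],0],
    [85,[0.3,-0.35,-0.05],0],
    [85,[0.588,-0.696,0],0],
    [85,[0.588,-0.696,0.05],0],
    [85,[0.588,-0.696,0.1],0],
    [85,[0.588,-0.696,0.124],0],
    [85,[0.588,-0.696,0.124],0]
  ]
}}

```text
time_s: 12.3
eef_pos: [0.597, -0.0107, 0.0444]
eef_rot: [-0.002, 0.997, 0.071, -0.003]
wrist_force: [-0.4, -0.2, 0.3]
opening: 0.994
grasp_force: 0.0
```

```bash
sed -i 's/^T=.*;Y/T=np.array([.6027,-.0480]);Y/' h.py; python3 - <<'E'
from h import *
S=np.array([.599,-.0155])
plan((S,.05,8),(S,-.019,8))
E
```

```text
t 12.3 at [ 0.597  -0.0107  0.0444] [-0.5 37.7] phi 8.17 open 84.9 F [-0.4 -0.2  0.3] q6 1.21
[0.0032, 0.0126, -0.0139] 0.0009 rows 1
[0.0032, 0.0126, 0.1586] 0.0009 rows 2
```

Emit:
{"api": "play_rows", "payload": {
  "plan": [
    [85,[0,0,0],0],
    [85,[0,0,0],0],
    [85,[0,0,0.08],0],
    [85,[0,0,0.14],0],
    [85,[0,0,0.17],0],
    [75,[0,0,0.172],0],
    [55,[0,0,0.172],0],
    [55,[0,0,0.172],0],
    [55,[0,0,0.172],0],
    [55,[0,0,0.172],0]
  ]
}}

```text
time_s: 13.3
eef_pos: [0.6005, -0.0171, -0.0175]
eef_rot: [0.001, 0.998, 0.068, 0.002]
wrist_force: [-1.1, -1.5, 7.6]
opening: 0.713
grasp_force: 65.5
```

```bash
python3 - <<'E'
from h import *
D=tw(-20,-22)
plan((D,.0,8),(D,-.019,8))
E
```

```text
t 13.3 at [ 0.6005 -0.0171 -0.0175] [ 2.1 30.9] phi 7.81 open 60.9 F [-1.1 -1.5  7.6] q6 1.21
[-0.0548, 0.1325, -0.0437] -0.001 rows 2
[-0.0548, 0.1325, 0.0038] -0.001 rows 2
```

Emit:
{"api": "play_rows", "payload": {
  "plan": [
    [55,[0,0,-0.05],0],
    [55,[-0.027,0.066,-0.05],0],
    [55,[-0.055,0.1325,-0.05],0],
    [55,[-0.055,0.1325,-0.03],0],
    [55,[-0.055,0.1325,0],0],
    [55,[-0.055,0.1325,0.002],0],
    [80,[-0.055,0.1325,0.002],0],
    [80,[-0.055,0.1325,0.002],0],
    [80,[-0.055,0.1325,-0.1],0],
    [85,[-0.055,0.1325,-0.2],0]
  ]
}}

```text
time_s: 14.3
eef_pos: [0.5826, -0.0707, 0.0596]
eef_rot: [-0.001, 0.998, 0.068, -0.002]
wrist_force: [2.4, -0.4, 0.1]
opening: 0.993
grasp_force: 0.0
```

```bash
python3 - <<'E'
from h import *
Q=np.array([.6424,.0332])
plan((Q,.06,128),(Q,.06,118))
E
```

```text
t 14.3 at [ 0.5826 -0.0707  0.0596] [-23.1 -19.7] phi 7.85 open 84.8 F [ 2.4 -0.4  0.1] q6 1.11
[0.1836, -0.2369, -0.001] -0.6675 rows 14
[0.1836, -0.2369, -0.001] -0.6119 rows 13
```

Emit:
{"api": "play_rows", "payload": {
  "plan": [
    [85,[0,0,-0.03],-0.46],
    [85,[0.18,-0.23,-0.03],-0.46],
    [85,[0.18,-0.23,-0.03],-0.46],
    [85,[0.1836,-0.237,0],-0.46],
    [85,[0.1836,-0.237,0],-0.46],
    [85,[0.1836,-0.237,0],-0.46],
    [85,[0.1836,-0.237,0],-0.46],
    [85,[0.1836,-0.237,0],-0.46],
    [85,[0.1836,-0.237,0],-0.46],
    [85,[0.1836,-0.237,0],-0.46]
  ]
}}

```text
time_s: 15.3
eef_pos: [0.6438, 0.0327, 0.0602]
eef_rot: [-0.0, 0.701, 0.713, -0.0]
wrist_force: [0.4, -1.1, -0.4]
opening: 0.997
grasp_force: 0.0
```

Emit:
{"api": "play_rows", "payload": {
  "plan": [
    [85,[0,0,0],-0.2],
    [85,[0,0,0],-0.2],
    [85,[0,0,0],-0.2],
    [85,[0,0,0],-0.2],
    [85,[0,0,0],-0.2],
    [85,[0,0,0],-0.2]
  ]
}}

```text
time_s: 15.9
eef_pos: [0.6439, 0.0324, 0.0603]
eef_rot: [-0.0, 0.45, 0.893, -0.0]
wrist_force: [-0.6, -0.1, 0.3]
opening: 0.996
grasp_force: 0.0
```

```bash
python3 - <<'E'
from h import *
Q=np.array([.6424,.0332])
plan((Q,.06,128),(Q,-.018,128))
E
```

```text
t 15.9 at [0.6439 0.0324 0.0603] [52.  73.9] phi 126.49 open 85.1 F [-0.6 -0.1  0.3] q6 -0.77
[0.0039, -0.0019, 0.0008] -0.0084 rows 1
[0.0039, -0.0019, 0.1958] -0.0084 rows 2
```

Emit:
{"api": "play_rows", "payload": {
  "plan": [
    [80,[0.004,-0.002,0],0],
    [80,[0.004,-0.002,0.08],0],
    [80,[0.004,-0.002,0.15],0],
    [80,[0.004,-0.002,0.19],0],
    [75,[0.004,-0.002,0.196],0],
    [55,[0.004,-0.002,0.196],0],
    [55,[0.004,-0.002,0.196],0],
    [55,[0.004,-0.002,0.196],0],
    [55,[0.004,-0.002,0.196],0]
  ]
}}

```text
time_s: 16.8
eef_pos: [0.6434, 0.0326, -0.0167]
eef_rot: [0.001, 0.449, 0.893, 0.0]
wrist_force: [0.4, 0.6, 1.2]
opening: 0.713
grasp_force: 64.7
```

```bash
python3 - <<'E'
from h import *
D=tw(44,100)
plan((D,-.018,126.5))
E
```

```text
t 16.8 at [ 0.6434  0.0326 -0.0167] [51.5 74.2] phi 126.6 open 60.9 F [0.4 0.6 1.2] q6 -0.77
[0.0656, 0.0144, 0.0033] 0.0006 rows 1
```

Emit:
{"api": "play_rows", "payload": {
  "plan": [
    [55,[0,0,-0.02],0],
    [55,[0.03,0.007,-0.02],0],
    [55,[0.0656,0.0144,-0.02],0],
    [55,[0.0656,0.0144,-0.01],0],
    [55,[0.0656,0.0144,0.001],0],
    [78,[0.0656,0.0144,0.001],0],
    [78,[0.0656,0.0144,0.001],0],
    [78,[0.0656,0.0144,-0.1],0],
    [80,[0.0656,0.0144,-0.22],0],
    [85,[0.0656,0.0144,-0.34],0.1]
  ]
}}

```text
time_s: 17.8
eef_pos: [0.6307, 0.057, 0.1185]
eef_rot: [-0.001, 0.516, 0.857, -0.001]
wrist_force: [1.4, 0.5, 0.6]
opening: 0.999
grasp_force: 0.0
```

```bash
python3 - <<'E'
from h import *
C=np.array([.4187,.358])
plan((C,.16,95.3))
E
```

```text
t 17.8 at [0.6307 0.057  0.1185] [ 42.3 100.1] phi 117.89 open 85.3 F [1.4 0.5 0.6] q6 -0.58
[0.913, -0.1163, -0.1037] 0.1255 rows 8
```

Emit:
{"api": "play_rows", "payload": {
  "plan": [
    [85,[0.12,0,-0.11],0.1255],
    [85,[0.913,-0.116,-0.11],0.1255],
    [85,[0.913,-0.116,-0.11],0.1255],
    [85,[0.913,-0.116,-0.11],0.1255],
    [85,[0.913,-0.116,-0.11],0.1255],
    [85,[0.913,-0.116,-0.11],0.1255],
    [85,[0.913,-0.116,-0.11],0.1255],
    [85,[0.913,-0.116,-0.11],0.1255],
    [85,[0.913,-0.116,-0.105],0.1255],
    [85,[0.913,-0.116,-0.105],0.1255]
  ]
}}

```text
time_s: 18.8
eef_pos: [0.4185, 0.358, 0.1596]
eef_rot: [0.0, 0.672, 0.74, -0.0]
wrist_force: [-1.0, -0.8, -0.8]
opening: 0.994
grasp_force: 0.0
```

```bash
python3 - <<'E'
from h import *
caps(("top",))
C=np.array([.4187,.358])
plan((C,.16,95.3),(C,.064,95.3))
c=camera("side");im=c["image"].copy()
o=get_obs();p=np.array(o["eef_pos"]);ty=np.array([1,.09,0])
u,_=cv2.projectPoints(np.array([p+ty*b+np.array([0,0,h]) for h in(.03,.043) for b in(-.05,0,.05)]),np.array(c["rvec"],float),np.array(c["tvec"],float),np.array(c["intrinsics"],float),None)
im=cv2.resize(im[60:200,200:360],(640,560),interpolation=2);im=cv2.convertScaleAbs(im,alpha=1.7)
for i,(a,b) in enumerate(u.reshape(-1,2)): cv2.circle(im,(int((a-200)*4),int((b-60)*4)),3,[(255,0,0),(255,0,255)][i//3],-1)
cv2.imwrite("pics/s5.png",im[...,::-1])
E
```

```text
top 0.98 w [533.4   1.7] tray [-61.7  58.9] r 32.2 top 32.1 n 777 tilt [0. 0.]
top 0.94 w [ 658.6 -141.2] tray [  42.4 -100.1] r 32.5 top 31.8 n 731 tilt [ 0. -0.]
top 0.9 w [583.3 -72. ] tray [-22.6 -21. ] r 32.5 top 32.1 n 751 tilt [-0.   -0.01]
top 0.6 w [632.   57.7] tray [ 43.7 100.6] r 32.6 top 32.3 n 730 tilt [0. 0.]
top 0.58 w [661.9 -30.6] tray [61.1  9. ] r 32.7 top 32.1 n 728 tilt [0.02 0.  ]
top 0.55 w [ 562.4 -161.1] tray [ -55.6 -106.4] r 32.6 top 32.2 n 760 tilt [ 0.01 -0.  ]
t 18.9 at [0.4196 0.357  0.1598] [-125.   426.6] phi 95.38 open 84.9 F [-0.4  0.6 -0.3] q6 0.4
[0.0027, -0.0019, -0.0004] 0.0004 rows 1
[0.0027, -0.0019, 0.2396] 0.0004 rows 2
```

View pics/s5.png

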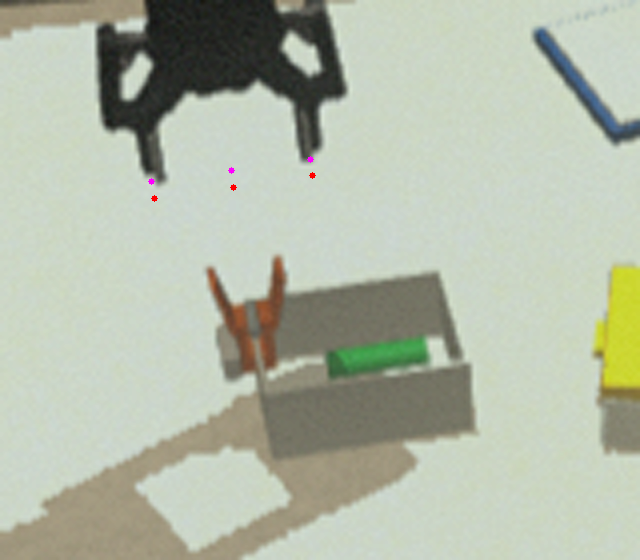

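Emit:
{"api": "play_rows", "payload": {
  "plan": [
    [85,[0.001,-0.001,0.08],0],
    [85,[0.001,-0.001,0.16],0],
    [85,[0.001,-0.001,0.22],0],
    [85,[0.001,-0.001,0.249],0],
    [60,[0.001,-0.001,0.249],0],
    [50,[0.001,-0.001,0.249],0],
    [42,[0.001,-0.001,0.249],0],
    [36,[0.001,-0.001,0.249],0],
    [31,[0.001,-0.001,0.249],0],
    [31,[0.001,-0.001,0.249],0]
  ]
}}

```text
time_s: 19.95
eef_pos: [0.4188, 0.3584, 0.0611]
eef_rot: [0.0, 0.673, 0.74, 0.0]
wrist_force: [-0.1, -0.2, -1.0]
opening: 0.367
grasp_force: 22.0
```

Emit:
{"api": "play_rows", "payload": {
  "plan": [
    [31,[0,0,0],0],
    [31,[0,0,0],0],
    [31,[0,0,0],0]
  ]
}}

```text
time_s: 20.25
eef_pos: [0.4185, 0.3582, 0.0606]
eef_rot: [-0.0, 0.673, 0.74, -0.0]
wrist_force: [0.1, -0.3, -0.8]
opening: 0.367
grasp_force: 22.0
```

```bash
python3 - <<'E'
from h import *
plan()
c=camera("side");im=c["image"].copy()
im=cv2.resize(im[90:190,220:340],(600,500),interpolation=2);im=cv2.convertScaleAbs(im,alpha=1.7)
cv2.imwrite("pics/s6.png",im[...,::-1])
E
```

```text
t 20.25 at [0.4185 0.3582 0.0606] [-125.8  427.9] phi 95.43 open 31.4 F [ 0.1 -0.3 -0.8] q6 0.4
```

View pics/s6.png

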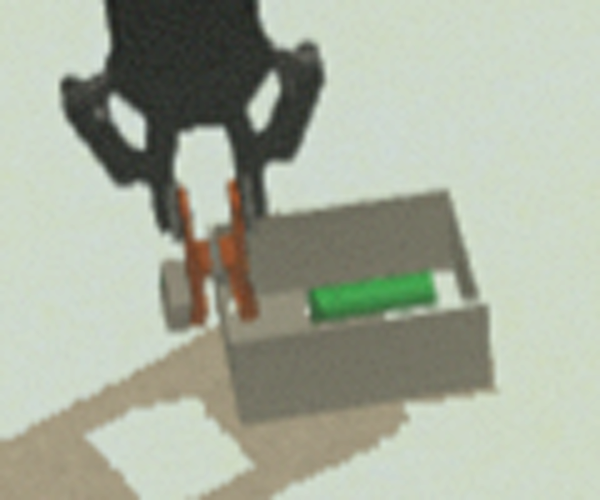

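```bash
python3 - <<'E'
from h import *
D=tw(-114.5,-20)
plan((D,.12,98),(D,.0375,98))
E
```

```text
t 20.3 at [0.4185 0.3582 0.0605] [-125.9  427.9] phi 95.43 open 31.4 F [-0.1 -0.7 -0.9] q6 0.4
[-1.1173, 0.0786, -0.1486] -0.0143 rows 10
[-1.1173, 0.0786, 0.0576] -0.0143 rows 9
```

Emit:
{"api": "play_rows", "payload": {
  "plan": [
    [30,[0,0,-0.03],0],
    [30,[0,0,-0.08],0],
    [30,[0,0,-0.13],0],
    [30,[0,0,-0.17],0],
    [30,[0,0,-0.17],0]
  ]
}}

```text
time_s: 20.8
eef_pos: [0.4206, 0.3593, 0.1321]
eef_rot: [0.001, 0.673, 0.74, 0.003]
wrist_force: [0.6, 0.5, -0.6]
opening: 0.36
grasp_force: 38.3
```

```bash
python3 - <<'E'
from h import *
D=tw(-114.5,-20)
plan((D,.12,98),(D,.0375,98))
E
```

```text
t 20.8 at [0.4206 0.3593 0.1321] [-123.6  428.7] phi 95.43 open 30.8 F [ 0.6  0.5 -0.6] q6 0.4
[-1.1196, 0.073, 0.0302] -0.0143 rows 9
[-1.1196, 0.073, 0.2365] -0.0143 rows 10
```

Emit:
{"api": "play_rows", "payload": {
  "plan": [
    [30,[-0.08,0.005,0],0],
    [30,[-0.18,0.012,0],-0.005],
    [30,[-0.28,0.02,0],-0.01],
    [30,[-0.38,0.026,0],-0.0143],
    [30,[-0.48,0.033,0],-0.0143],
    [30,[-0.58,0.04,0],-0.0143],
    [30,[-0.68,0.046,0],-0.0143],
    [30,[-0.78,0.053,0],-0.0143],
    [30,[-0.86,0.06,0],-0.0143],
    [30,[-0.92,0.064,0],-0.0143]
  ]
}}

```text
time_s: 21.8
eef_pos: [0.4788, -0.0078, 0.1282]
eef_rot: [-0.0, 0.657, 0.754, -0.0]
wrist_force: [-0.2, 0.2, -0.1]
opening: 0.361
grasp_force: 38.3
```

```bash
python3 - <<'E'
from h import *
D=tw(-114.5,-20)
plan((D,.12,98),(D,.0375,98))
E
```

```text
t 21.8 at [ 0.4788 -0.0078  0.1282] [-117.1   57.1] phi 97.91 open 30.8 F [-0.2  0.2 -0.1] q6 -0.4
[-0.1926, 0.0068, 0.0206] -0.0005 rows 2
[-0.1926, 0.0068, 0.2268] -0.0005 rows 3
```

Emit:
{"api": "play_rows", "payload": {
  "plan": [
    [30,[-0.08,0.003,0.01],0],
    [30,[-0.15,0.005,0.02],0],
    [30,[-0.1926,0.007,0.02],0],
    [30,[-0.1926,0.007,0.02],0],
    [30,[-0.1926,0.007,0.02],0],
    [30,[-0.1926,0.007,0.02],0]
  ]
}}

```text
time_s: 22.4
eef_pos: [0.4921, -0.0805, 0.1205]
eef_rot: [-0.0, 0.656, 0.755, 0.0]
wrist_force: [0.5, -0.1, -0.9]
opening: 0.357
grasp_force: 38.3
```

```bash
python3 - <<'E'
from h import *
D=tw(-114.5,-20)
plan((D,.12,98),(D,.0375,98))
c=camera("side");W=pts(c);im=c["image"].astype(int);p=np.array(get_obs()["eef_pos"])
for cam in("side","top"):
    if cam=="top": c=camera(cam);W=pts(c);im=c["image"].astype(int)
    k=(im[...,0]>im[...,2]*1.7)&(im[...,0]>50)&(np.linalg.norm(W[...,:2]-p[:2],axis=-1)<.06)&(W[...,2]>.06)
    q=W[k]; print(cam,k.sum(), q.min(0).round(3) if len(q) else "",q.max(0).round(3) if len(q) else "",[wt(v) for v in (q.min(0),q.mean(0),q.max(0))] if len(q) else "")
E
```

```text
t 22.4 at [ 0.4921 -0.0805  0.1205] [-114.1  -16.8] phi 98.05 open 30.5 F [ 0.5 -0.1 -0.9] q6 -0.54
[-0.008, -0.0011, 0.0012] 0.0003 rows 1
[-0.008, -0.0011, 0.2075] 0.0003 rows 2
side 214 [ 0.476 -0.097  0.1  ] [ 0.509 -0.068  0.181] [array([-132. ,  -31.3]), array([-113.8,  -24.4]), array([-95.4,  -7.2])]
top 0
```

Emit:
{"api": "play_rows", "payload": {
  "plan": [
    [30,[-0.002,-0.001,0.06],0],
    [30,[-0.002,-0.001,0.11],0],
    [30,[-0.002,-0.001,0.15],0],
    [30,[-0.002,-0.001,0.175],0],
    [30,[-0.002,-0.001,0.19],0],
    [30,[-0.002,-0.001,0.2],0],
    [30,[-0.002,-0.001,0.208],0],
    [30,[-0.002,-0.001,0.208],0],
    [30,[-0.002,-0.001,0.208],0]
  ]
}}

```text
time_s: 23.4
eef_pos: [0.4925, -0.0826, 0.0378]
eef_rot: [0.0, 0.656, 0.755, 0.0]
wrist_force: [-1.0, 0.9, -0.4]
opening: 0.361
grasp_force: 38.3
```

```bash
python3 - <<'E'
from h import *
plan((tw(-114.5,-20),.0375,98))
c=camera("side");im=c["image"].copy()
im=cv2.resize(im[210:310,260:380],(600,500),interpolation=2);im=cv2.convertScaleAbs(im,alpha=1.7)
cv2.imwrite("pics/s7.png",im[...,::-1])
E
```

```text
t 23.4 at [ 0.4925 -0.0826  0.0378] [-114.  -19.] phi 98.0 open 30.8 F [-1.   0.9 -0.4] q6 -0.54
[-0.0026, -0.0013, 0.0008] -0.0 rows 1
```

View pics/s7.png

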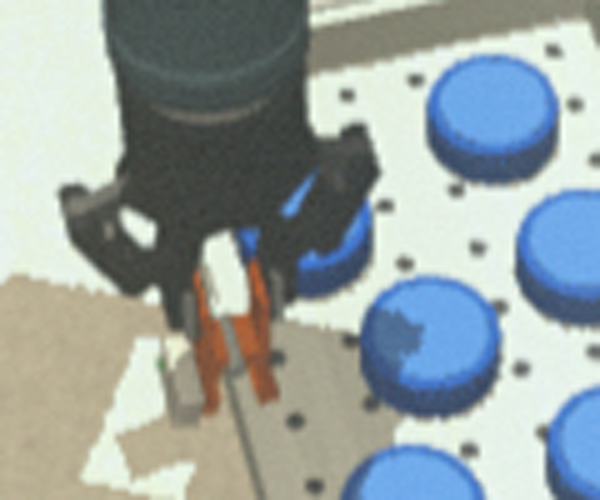

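Emit:
{"api": "play_rows", "payload": {
  "plan": [
    [36,[0,0,0.001],0],
    [42,[0,0,0.001],0],
    [48,[0,0,0.001],0],
    [56,[0,0,0.001],0],
    [75,[0,0,0.001],0],
    [85,[0,0,0.001],0],
    [85,[0,0,0],0],
    [85,[0,0,-0.06],0],
    [85,[0,0,-0.16],0],
    [85,[0,0,-0.28],0]
  ]
}}

```text
time_s: 24.45
eef_pos: [0.4905, -0.0819, 0.1491]
eef_rot: [-0.002, 0.656, 0.755, -0.001]
wrist_force: [1.3, -0.5, 0.2]
opening: 0.99
grasp_force: 0.0
```

Emit:
{"api": "play_rows", "payload": {
  "plan": [
    [85,[0.1,0.06,-0.03],0],
    [85,[0.2,0.15,-0.03],0],
    [85,[0.3,0.25,-0.03],0],
    [85,[0.4,0.25,-0.03],0],
    [85,[0.4,0.25,-0.03],0],
    [85,[0.4,0.25,-0.03],0]
  ]
}}

```text
time_s: 25.05
eef_pos: [0.5684, 0.0908, 0.161]
eef_rot: [-0.0, 0.655, 0.756, -0.0]
wrist_force: [0.2, -0.5, -0.6]
opening: 0.995
grasp_force: 0.0
```

```bash
python3 - <<'E'
from h import *
plan();caps()
ims=[]
for cam,(a,b) in(("side",(190,250)),("top",(150,230))):
    c=camera(cam);W=pts(c);im=c["image"].astype(int)
    k=(im[...,0]>im[...,2]*1.7)&(im[...,0]>50)&(np.linalg.norm(W[...,:2]-tw(-114.5,-20),axis=-1)<.06)&(W[...,2]>.01)
    q=W[k]
    if len(q):
        print(cam,k.sum(),q.min(0).round(3),q.max(0).round(3),"tray mean",wt(q.mean(0)))
        t=q[q[:,2]>q[:,2].max()-.014];t=np.array([wt(v) for v in t]);print(" top span",t.min(0),t.max(0))
    ims.append(cv2.resize(c["image"][a:a+180,b:b+180],(400,400),interpolation=2))
cv2.imwrite("pics/s8.png",cv2.convertScaleAbs(np.hstack(ims),alpha=1.6)[...,::-1])
E
```

```text
t 25.05 at [0.5684 0.0908 0.161 ] [-14.6 142.3] phi 98.16 open 85.0 F [ 0.2 -0.5 -0.6] q6 -0.19
top 0.89 w [631.7  57.3] tray [ 43.4 100.3] r 32.1 top 32.3 n 728 tilt [0. 0.]
top 0.81 w [583.8 -71.8] tray [-22.1 -21. ] r 32.6 top 32.2 n 768 tilt [-0. -0.]
top 0.78 w [533.2   1.2] tray [-62.   58.4] r 32.2 top 32.2 n 777 tilt [-0. -0.]
top 0.69 w [662.  -30.1] tray [61.2  9.5] r 33.0 top 32.1 n 733 tilt [0. 0.]
top 0.59 w [ 658.2 -140.7] tray [ 42.  -99.6] r 32.8 top 32.1 n 738 tilt [ 0. -0.]
top 0.57 w [ 563.3 -161.2] tray [ -54.7 -106.6] r 32.5 top 32.2 n 777 tilt [0. 0.]
top 0.48 w [ 501.8 -335.7] tray [-139.9 -270.8] r 80.7 top 87.6 n 972 tilt [-0. -0.]
side 0.85 w [661.5 -33.6] tray [60.2  6.1] r 33.8 top 32.1 n 478 tilt [0. 0.]
side 0.69 w [ 561.  -164.8] tray [ -57.6 -109.9] r 34.1 top 31.9 n 582 tilt [ 0.01 -0.  ]
side 0.67 w [529.3 -20.6] tray [-68.9  37.3] r 53.3 top 32.1 n 467 tilt [-0.02 -0.06]
side 0.66 w [631.5  52.7] tray [42.5 95.7] r 33.4 top 31.9 n 417 tilt [0.01 0.  ]
side 0.66 w [ 657.6 -145.5] tray [  40.8 -104.2] r 33.4 top 32.4 n 565 tilt [ 0.   -0.01]
side 0.6 w [583.9 -76.1] tray [-22.6 -25.3] r 33.8 top 31.7 n 521 tilt [ 0.01 -0.  ]
side 0.56 w [510.5 -83.2] tray [-96.2 -22.1] r 11.0 top 94.6 n 27 tilt [1.15 0.25]
side 242 [ 0.466 -0.1    0.023] [ 0.516 -0.069  0.1  ] tray mean [-113.9  -24. ]
 top span [-140.1  -33.6] [-91.   -8.7]
top 266 [ 0.466 -0.096  0.019] [ 0.516 -0.068  0.101] tray mean [-112.9  -17. ]
 top span [-139.5  -28.5] [-90.9  -6.1]
```

View pics/s8.png

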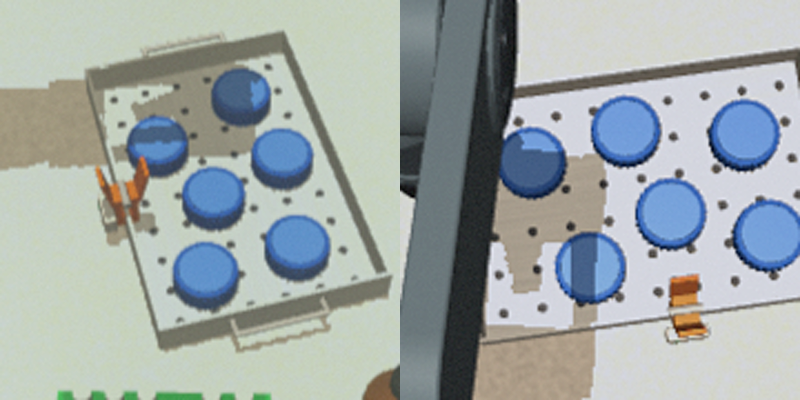

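```bash
python3 -c "
from bench import *
print(hand_in())"
```

```text
the job is handed in; nothing more can be done
None
```

I handed the job in at about 25 s of simulated time; no verdict came back. In the last pictures all six caps lay flat and well apart with every quarter covered, the clip stood upright and gripped the robot-side rim about 17 mm above it, and the rack, bottle and tip box had not been touched.

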